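Index the lacquering turntable round to the drying plank

TASK

The cup on the lacquering turntable is finished: bring it round to the stop on the side of the drying plank (the dark board with three upturned cups), not the side of the lacquer tin. Pull up the sprung plunger by its black knob, swing the head, and let the plunger drop fully home in that stop's notch. Leave the lacquer tin where it stands.

Things in the scene. Friction and masses are not known exactly. Their poses are not given: they have to be found in the camera images.
- stand: Fixed turntable. Origin on the head's vertical axis at table height, z up. Dark foot, 250 mm; on its -x side a steel sector (radius 95 mm, top 34 mm up) with 3 V-notches, mouths 36 mm: one at -x, one 60 deg to either side. Over it turns an aluminium arm (32 mm wide, top 52 mm up, +-74 deg): plunger at one end, cup at the other. Start: plunger home in the middle notch, cup towards +x.
- knob_c (a point): Centre of the black plunger knob, 95 mm from the stand's axis: grip 28 mm across, 72 to 102 mm up, then a 36 mm rim to 108; 28 mm collar below, to 66. Point is 88 mm up when home. Spins freely, so the hand need not turn. Lift takes 5 to 9 N; pin clear at 20 mm, stroke 30 mm; then swing it round the axis. Let go within 10 mm of a notch, it springs down and centres itself.
- plank: Drying plank, fixed: dark board 260 x 90 x 18 mm with a row of three upturned dark cups (tops 83 mm up). Origin: centre of its underside, about 250 mm to the stand's +y or -y side. The arm's cup (74 mm wide, top 127 mm up, 120 mm from the axis, opposite the knob) must go to the stop on this side, so the knob goes to the notch on the other side.
- tin: Loose round grey lacquer tin, 104 mm across, 102 mm tall, upright, on the other side of the stand from the plank. Origin at the centre of its underside. Not to be disturbed.

How it is judged (in metres and radians):
On the way, in this order (a step that is already met when the one before it is completed fails the run):
1. the plunger is pulled up clear of the middle notch (z of knob_c in the frame of stand above 0.105 m), for 0.1 s.
2. the head is swung so that the cup is at the stop on the plank's side (((y of plank in the frame of stand above 0 m and y of knob_c in the frame of stand below -0.06 m) or (y of plank in the frame of stand below 0 m and y of knob_c in the frame of stand above 0.06 m))), for 0.1 s.
At the end, for the whole second after the job is handed in: The plunger is home (knob centre less than 92 mm above the table) in the side notch that puts the cup on the plank's side (knob at least 70 mm from the stand's x axis, on the side away from the plank), and the tin stands upright within 30 mm of where it was (z of knob_c in the frame of stand below 0.092 m and ((y of plank in the frame of stand above 0 m and y of knob_c in the frame of stand below -0.07 m) or (y of plank in the frame of stand below 0 m and y of knob_c in the frame of stand above 0.07 m)) and distance of tin from where it was at the start of the episode below 0.03 m and angle between tin's own z axis and vertical below 0.2 rad); the robot touches nothing.
It fails at once if the lacquer tin is knocked more than 30 mm away or tipped (distance of tin from where it was at the start of the episode above 0.03 m or angle between tin's own z axis and vertical above 0.3 rad).
It also fails if it takes over 35 s, if anything falls off the work surface, if the arm or the gripper's body presses on something with over 40 N, if the wrist force passes 120 N, or if a joint passes its speed limit or range.

ROBOT

A 6-joint arm with a two-finger parallel gripper is mounted at the origin on the work surface. World frame = base frame: x ahead of the robot, y to its left, z up, the work surface at z = 0. Lengths are in mm, angles in rad, forces in N, time in s.
With the tool pointing down it reaches from about 225 to 875 mm from the base axis. Payload 3.4 kg.
Tool frame: the origin (TCP) lies at the very end of the fingers, on their centre line; the grasp point (between the pads) lies 19 mm behind it; y points along the fingers, x is the direction in which the jaws open and shut, and the axes are right-handed (so a half turn about y gives the same grasp; the last joint's range is limited). The gripper opens to 85 mm and grips with 20 to 120 N. Pads are 22 mm wide; open, the fingers measure 114 mm over their backs; the gripper's body (76 mm by 85 mm) begins 54 mm behind the grasp point. The pads swing forward as they close: fully open they stand 13 mm farther back than shut.
Start: joints at [1.08, 0.276, 1.505, -0, 1.361, -0.121], TCP at [207.84, 536.158, 231.328] pointing down, gripper open.
Joint ranges: [-2.89, 2.89], [-0.75, 2.08], [0.22, 2.7], [-1.18, 4.32], [0.11, 2.71], [-2.7, 2.7]. Speed limits (rad/s): [2.57, 2.57, 3.14, 3.14, 3.14, 3.14].

INTERFACE

Orientations are given as a rotation vector (axis times angle).
In Python, from cell import arm gives the robot as it stands.
- The arm moves only by the tool arm_command, never from a script. Its argument "series" is one flat list of numbers, 4 for each row, row after row: the shift along the world's x, y, z in m, then the turn about the world's z in degrees. In form: [x, y, z, spin, x, y, z, spin, ...]. A call has 1 to 20 rows; each row shifts and turns the commanded pose from where the row before left it; what a row does not reach is not made up. A row lasts 1/12 s, in which the tool goes at most 41.7 mm and 7.16 degrees, less where a joint would pass 70% of its speed; a pose out of reach is approached as far as the arm can. A call is refused whole if a number of a shift passes 0.0417 or a number of a turn 7.16, either way. A call with a gripper value outside its range is refused whole. "jaw" is the closure, from -1 (fully open) to 1 (shut), set as the call begins (left out, the last holds). The fingers move at their own pace and stop on an object; "force" is the grip in N (left out, the last holds). Time passes only in rows, so rows that do not move let the fingers close. It gives the time, the measured TCP pose, the force and the opening at its end, in the units of the state.
- arm.observe(): the state, without advancing time (a new reading comes with each control period).
- arm.capture(name): name is "side" or "top" or "wrist"; returns a dict with "color" (400x640x3 uint8, blue, green, red), "depth" (400x640 float32, mm along the optical axis (not along the pixel's ray), 0 where there is no reading), "camera_matrix" (3x3 intrinsics, pixels), "xyz" and "attitude" of the camera in the world; the wrist camera has in their place "T_tool_cam" (4x4, takes a point from camera to tool coordinates, whose origin is the TCP and whose axes are the tool frame's). Camera axes: x right, y down, z forward; pixel columns grow to the right and rows downward; lengths in mm; the calibration is good to about 2 mm. A picture is of the moment at which its call begins: read the wrist's pose just before it.
- arm.finish_job(): hands the job in, once; it reports no verdict.
The state is a dict: "t": time; "qpos": joint angles; "qd": joint speeds; "tau": joint torques, N m; "tcp_pos": TCP position; "eef_rot": TCP orientation; "ft_force": force on the tool from outside, world axes, zero at the start; "torque": the same for the moment, N m; "opening": finger opening in mm.
Only numpy, scipy, OpenCV 4.12 (cv2) and the standard library are available. Lean on these libraries where they do the work, as an engineer would, in place of code of your own. Each camera call takes 0.05 s, during which the arm holds its last target. There are 200 camera calls.

## Working session

There is one attempt and no reset: what is moved stays moved. The work goes in short steps, Python scripts to look and compute and a tool call to move; the robot and the scene stay as the last step left them, time stands still between calls to the robot, and variables do not carry over. Pictures are saved under pics/ and viewed, about 8 in all and at most 12, crops included, and the job is handed in when it is done.

Besides the shell and the picture viewer there is one more tool, called as name(argument=value, ...), one argument or row to a line, values as JSON. arm_command: Moves the arm, as the interface text tells. Its arguments: {"type":"object","properties":{"series":{"type":"array","items":{"type":"number"}},"jaw":{"type":"number"},"force":{"type":"number"}},"required":["series"]}

```bash
mkdir -p pics
cat > h.py <<'E'
import numpy as np,cv2
from scipy.spatial.transform import Rotation as R
from cell import arm
def cam(n):
    s=arm.observe(); c=arm.capture(n)
    if 'T_tool_cam' in c:
        T=np.eye(4);T[:3,:3]=R.from_rotvec(s['eef_rot']).as_matrix();T[:3,3]=s['tcp_pos'];T=T@np.array(c['T_tool_cam'])
    else:
        T=np.eye(4);a=np.array(c['attitude']);T[:3,:3]=a if a.shape==(3,3) else R.from_rotvec(a).as_matrix();T[:3,3]=c['xyz']
    return c,T
def cloud(c,T):
    K=np.array(c['camera_matrix']);d=c['depth'];v,u=np.indices(d.shape)
    p=np.stack([(u-K[0,2])/K[0,0]*d,(v-K[1,2])/K[1,1]*d,d],-1)
    P=p@T[:3,:3].T+T[:3,3];P[d==0]=np.nan;return P
E
python3 - <<'E'
from h import *
print(arm.observe())
for n in('top','side'):
    c,T=cam(n);print(n,T,c['camera_matrix'],(c['depth']==0).mean())
    cv2.imwrite(f'pics/{n}0.png',c['color']);np.save(n+'.npy',cloud(c,T))
E
```

```text
{'t': 0.0, 'qpos': array([ 1.08001900e+00,  2.76615411e-01,  1.50613605e+00,  2.64795550e-05,
        1.36069163e+00, -1.20998635e-01]), 'qd': array([ 0.00231118,  0.00119191, -0.00051736, -0.00021719,  0.00023488,
       -0.00080048]), 'tau': array([ 3.32139462e-03, -4.16768646e+01, -2.45804179e+01,  3.46433444e-04,
        1.10605900e-02,  2.59667253e-06]), 'tcp_pos': array([207.55680632, 535.6703278 , 230.42690548]), 'eef_rot': array([-1.36260097, -0.93138364,  0.9341134 ]), 'ft_force': array([-0.10888938,  0.2274775 ,  0.21083401]), 'torque': array([-0.03203486, -0.018172  , -0.01038646]), 'opening': 85.11373508280077}
top [[ 6.73785247e-03 -9.95310600e-01  9.64956567e-02  5.31286935e+02]
 [-9.99975102e-01 -6.90875400e-03 -1.43707371e-03  3.18289868e+01]
 [ 2.09699945e-03 -9.64835713e-02 -9.95332368e-01  1.22481046e+03]
 [ 0.00000000e+00  0.00000000e+00  0.00000000e+00  1.00000000e+00]] [[445.90417587   0.         313.97144682]
 [  0.         445.90417587 195.5600458 ]
 [  0.           0.           1.        ]] 0.004234375
side [[ 7.07139493e-01 -5.02271854e-01  4.97671298e-01  6.21303444e+01]
 [-7.06806348e-01 -5.21494987e-01  4.77983017e-01 -4.98813150e+02]
 [ 1.94556708e-02 -6.89757901e-01 -7.23778636e-01  8.95835984e+02]
 [ 0.00000000e+00  0.00000000e+00  0.00000000e+00  1.00000000e+00]] [[517.60155512   0.         313.12239687]
 [  0.         517.60155512 193.35309685]
 [  0.           0.           1.        ]] 0.0038828125
```

View pics/top0.png

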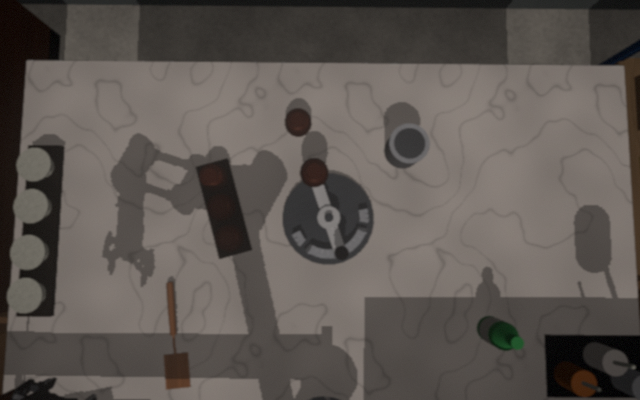

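View pics/side0.png

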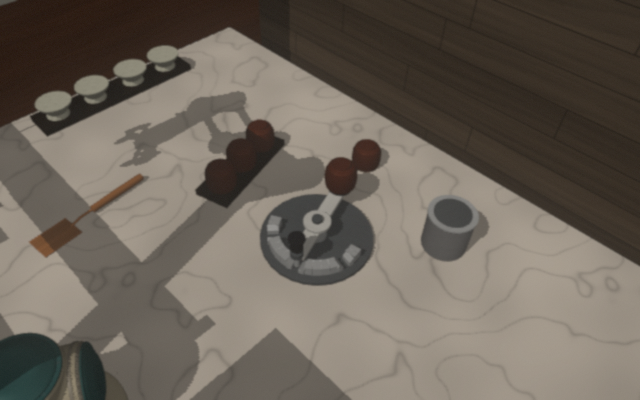

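Top view: the stand hub is at about (328,216), the knob at (341,253) and the arm's cup at (314,172). The plank is on the left at (223,208), the +y side, and the tin is on the right at (408,145). So the knob has to swing to the right, to about (367,223). I'll measure these from depth.

Run:
```python
from h import *
P=np.load('top.npy')
def blob(u,v,r,z0,z1):
    q=P[v-r:v+r,u-r:u+r].reshape(-1,3);q=q[(q[:,2]>z0)&(q[:,2]<z1)]
    return len(q),cv2.minEnclosingCircle(q[:,:2].astype(np.float32)),np.median(q[:,2])if len(q) else 0
np.set_printoptions(precision=1,suppress=True)
print('knob',blob(341,253,14,90,130));print('cup',blob(314,172,25,80,150));print('tin',blob(408,145,30,92,115))
print('foot',blob(328,216,55,6,33));print('hub',blob(328,216,12,53,120))
# foot via edge ring
print(P[216,280:380:4,2],P[216,280:380:4,1]); print('plank',blob(223,208,60,60,90))
S=np.load('side.npy')
q=S[225:260,280:315].reshape(-1,3);q=q[q[:,2]>75];print('side knob',len(q),cv2.minEnclosingCircle(q[:,:2].astype(np.float32)),q[:,2].max())
s=arm.observe();print(R.from_rotvec(s['eef_rot']).as_matrix())
```

```text
knob (162, ((498.03948974609375, -37.39556121826172), 17.788837432861328), np.float64(109.04305440908104))
cup (653, ((700.4671630859375, 32.238731384277344), 36.29605484008789), np.float64(121.37224120674932))
tin (1270, ((778.0230712890625, -211.62828063964844), 52.59144973754883), np.float64(102.60017055204833))
foot (4803, ((597.9104614257812, -1.7790586948394775), 195.32286071777344), np.float64(13.242768555115617))
hub (427, ((592.3533935546875, -4.334756851196289), 39.89604187011719), np.float64(61.63141273247038))
[ 2.8  7.1 15.4  8.3 13.3 12.3 10.2 14.1 12.3 10.4 63.  72.2 68.3 73.1
 59.7 11.9 12.9 10.1 14.4 11.5 33.5 35.9  9.8 15.8  0.7] [ 122.8  111.5  100.2   89.6   78.5   67.7   56.9   45.9   35.1   24.2
   14.1    3.9   -6.6  -16.8  -27.8  -41.1  -51.9  -63.   -73.6  -84.7
  -93.3 -103.7 -117.6 -127.7 -140.7]
plank (1750, ((612.85791015625, 277.67059326171875), 118.64846801757812), np.float64(78.21442791740856))
side knob 322 ((495.4413146972656, -40.91160583496094), 18.40380096435547) 112.04803163439897
[[ 0.4 -0.  -0.9]
 [ 0.9 -0.   0.4]
 [-0.  -1.   0. ]]
```

arm_command(
  series=[0.017,-0.0337,0,0,0.017,-0.0337,0,0,0.017,-0.0337,0,0,0.017,-0.0337,0,0,0.017,-0.0337,0,0,0.017,-0.0337,0,0,0.017,-0.0337,0,0,0.017,-0.0337,0,0,0.017,-0.0337,0,0,0.017,-0.0337,0,0,0.017,-0.0337,0,0,0.017,-0.0337,0,0,0.017,-0.0337,0,0,0.017,-0.0337,0,0,0.017,-0.0337,0,0,0.017,-0.0337,0,0,0.017,-0.0337,0,0,0,0,0,0,0,0,0,0],
)

```text
t: 1.68
tcp_pos: [497.2, -38.3, 230.5]
eef_rot: [-1.362, -0.929, 0.93]
ft_force: [-0.3, 0.5, 0.1]
opening: 85.6
```

Run:
```python
from h import *
np.set_printoptions(precision=1,suppress=True)
s=arm.observe();print(s['t'],s['tcp_pos'],s['qpos'],s['ft_force'])
c,T=cam('wrist');P=cloud(c,T);cv2.imwrite('pics/w1.png',c['color'])
m=(P[...,2]>98)&(P[...,2]<116)&(np.hypot(P[...,0]-497,P[...,1]+38)<40)
q=P[m];print(m.sum(),cv2.minEnclosingCircle(q[:,:2].astype(np.float32)),np.median(q[:,2]),q.mean(0)) if m.sum() else print('none')
```

```text
1.6833 [497.2 -38.3 230.5] [-0.2  0.2  1.7  0.   1.3 -1.4] [-0.3  0.5  0.1]
1047 ((496.8749084472656, -40.16504669189453), 17.970394134521484) 106.96308664814757 [496.  -40.  106.9]
```

View pics/w1.png

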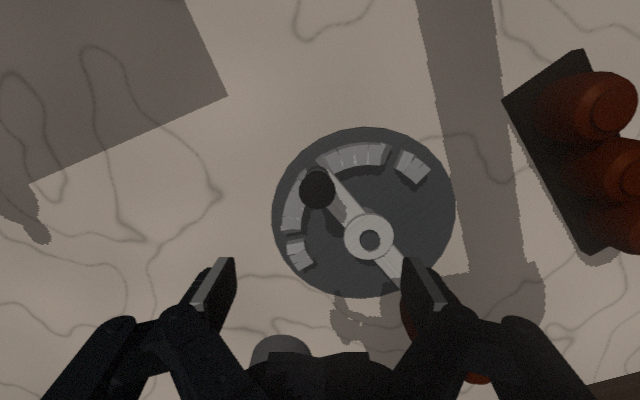

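Wrist view: the knob at (318,188) sits midway between the pads, the arm runs down-right from it, and the plank is at right. The three measurements agree on (497,-39.5), so I'll descend.

arm_command(
  series=[0,-0.001,-0.03,0,0,0,-0.03,0,0,0,-0.03,0,0,0,-0.025,0,0,0,-0.02,0,0,0,-0.015,0,0,0,-0.0115,0,0,0,0,0,0,0,0,0],
)

```text
t: 2.48
tcp_pos: [495.8, -36.3, 69.7]
eef_rot: [-1.36, -0.933, 0.934]
ft_force: [1.9, -0.5, -0.4]
opening: 85.3
```

arm_command(
  series=[0,0,0,0,0,0,0,0,0,0,0,0,0,0,0,0,0,0,0,0,0,0,0,0,0,0,0,0,0,0,0,0,0,0,0,0,0,0,0,0],
  jaw=1,
  force=40,
)

```text
t: 3.32
tcp_pos: [496.8, -38.4, 70.8]
eef_rot: [-1.363, -0.933, 0.933]
ft_force: [-1.7, -2.3, 4.5]
opening: 33.9
```

arm_command(
  series=[0,0,0,0,0,0,0,0,0,0,0,0],
)

```text
t: 3.57
tcp_pos: [496.8, -38.4, 70.8]
eef_rot: [-1.363, -0.933, 0.933]
ft_force: [-2.4, -1.4, 5.4]
opening: 33.7
```

Run:
```python
from h import *
c,T=cam('side');cv2.imwrite('pics/s2.png',cv2.resize(c['color'][150:310,220:400],None,fx=3.5,fy=3.5))
c,T=cam('wrist');cv2.imwrite('pics/w2.png',c['color'])
```

```text
(no output)
```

View pics/w2.png

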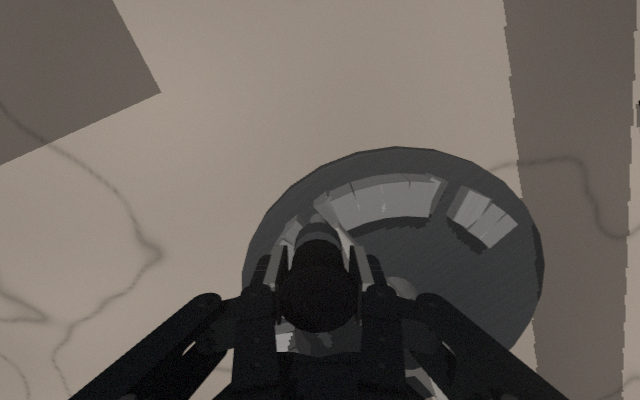

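View pics/s2.png

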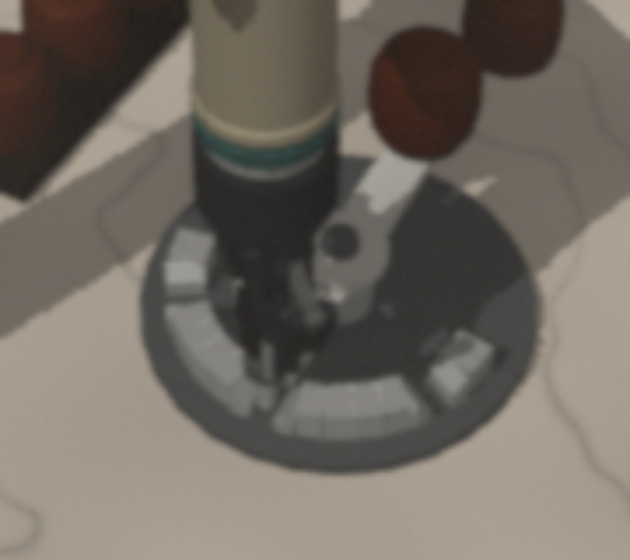

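The side view is mostly blocked by the hand. An opening of 33.7 mm suggests the pads are on the 36 mm rim, not the 28 mm grip, so I'll reopen, go lower and regrip.

arm_command(
  series=[0,0,0,0,0,0,0,0,0,0,0,0,0,0,0,0,0,0,-0.005,0,0,0,-0.005,0,0,0,0,0],
  jaw=-0.4,
)

```text
t: 4.25
tcp_pos: [496.0, -37.5, 58.6]
eef_rot: [-1.36, -0.931, 0.934]
ft_force: [0.4, 0.4, -0.8]
opening: 59.5
```

arm_command(
  series=[0,0,0,0,0,0,0,0,0,0,0,0,0,0,0,0,0,0,0,0,0,0,0,0,0,0,0,0],
  jaw=1,
)

```text
t: 4.83
tcp_pos: [496.7, -38.2, 60.0]
eef_rot: [-1.362, -0.932, 0.933]
ft_force: [-1.6, -4.9, 2.9]
opening: 31.1
```

arm_command(
  series=[0,0,0,0,0,0,0,0,0,0,0,0],
)

```text
t: 5.08
tcp_pos: [496.7, -38.2, 60.0]
eef_rot: [-1.362, -0.932, 0.933]
ft_force: [-2.7, -4.6, 2.9]
opening: 30.7
```

arm_command(
  series=[0,0,0.005,0,0,0,0.005,0,0,0,0.005,0,0,0,0.005,0,0,0,0.005,0,0,0,0,0,0,0,0,0],
)

```text
t: 5.67
tcp_pos: [496.2, -37.3, 84.8]
eef_rot: [-1.361, -0.932, 0.933]
ft_force: [-2.0, -0.3, -7.6]
opening: 31.0
```

Run:
```python
from h import *
np.set_printoptions(precision=1,suppress=True)
c,T=cam('wrist');P=cloud(c,T);cv2.imwrite('pics/w3.png',c['color'])
m=(np.hypot(P[...,0]-497,P[...,1]+38.5)<12);q=P[m];print(m.sum(),np.nanpercentile(q[:,2],[5,50,90,98]))
```

```text
4748 [ 25.3 131.8 167.8 171.4]
```

View pics/w3.png

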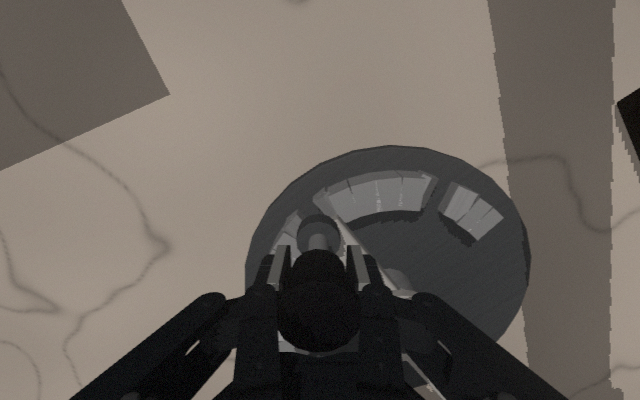

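The knob came up: the stem is exposed at (318,240), the knob top is about 132 mm up, and there is 7.6 N of spring pull. Next is the swing along a 95 mm arc about (587,-7).

arm_command(
  series=[0.0031,-0.0077,0,0,0.0037,-0.0074,0,0,0,0,0,0],
)

```text
t: 5.97
tcp_pos: [504.3, -55.2, 84.6]
eef_rot: [-1.364, -0.932, 0.934]
ft_force: [-3.3, -2.8, -7.2]
opening: 30.8
```

arm_command(
  series=[0.0043,-0.0071,0,0,0.005,-0.0066,0,0,0.0055,-0.0062,0,0,0.006,-0.0057,0,0,0.0065,-0.0051,0,0,0.0069,-0.0046,0,0,0.0073,-0.0039,0,0,0.0076,-0.0033,0,0,0.0079,-0.0026,0,0,0.0081,-0.0019,0,0,0,0,0,0,0,0,0,0,0,0,0,0],
)

```text
t: 7.05
tcp_pos: [571.1, -101.9, 85.2]
eef_rot: [-1.366, -0.935, 0.932]
ft_force: [-1.2, -4.8, -8.5]
opening: 30.9
```

Run:
```python
from h import *
np.set_printoptions(precision=1,suppress=True)
c,T=cam('top');P=cloud(c,T);cv2.imwrite('pics/t4.png',cv2.resize(c['color'][90:300,180:460],None,fx=2.5,fy=2.5))
m=(P[...,2]>100)&(P[...,2]<140)&(np.hypot(P[...,0]-610,P[...,1]-110)<70);q=P[m];print(m.sum(),cv2.minEnclosingCircle(q[:,:2].astype(np.float32)))
print(arm.observe()['tcp_pos'])
```

```text
637 ((607.6734619140625, 111.4952392578125), 36.105224609375)
[ 571.  -101.9   85.2]
```

View pics/t4.png

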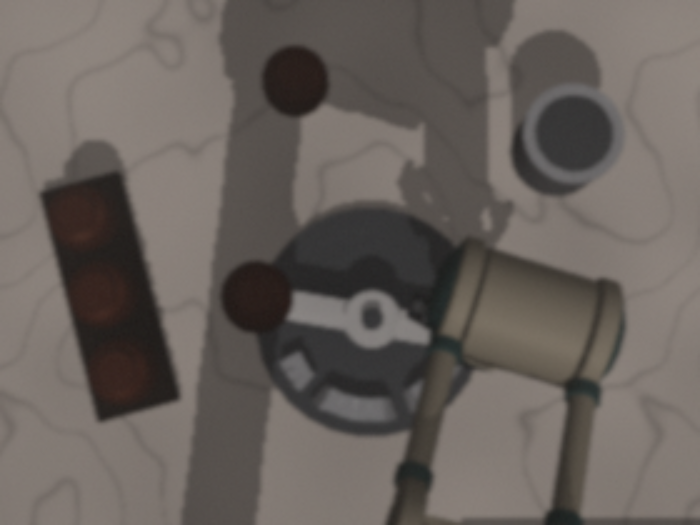

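Cup angle is 80.2° against the 79.2° target, so about 2 mm off. The cup is beside the plank and the tin hasn't moved. I'll lower and release.

arm_command(
  series=[-0.0015,0,-0.005,0,0,0,-0.005,0,0,0,-0.005,0,0,0,-0.005,0,0,0,-0.004,0,0,0,0,0,0,0,0,0],
)

```text
t: 7.68
tcp_pos: [568.8, -101.5, 61.1]
eef_rot: [-1.365, -0.934, 0.933]
ft_force: [-1.7, -5.2, -4.2]
opening: 30.8
```

arm_command(
  series=[0,0,0,0,0,0,0,0,0,0,0,0,0,0,0,0,0,0,0,0,0,0,0,0,0,0,0,0],
  jaw=-0.6,
)

```text
t: 8.27
tcp_pos: [567.4, -99.7, 61.0]
eef_rot: [-1.362, -0.933, 0.932]
ft_force: [-0.5, -1.0, 0.3]
opening: 68.2
```

arm_command(
  series=[0,0,0.01,0,0,0,0.02,0,0,0,0.03,0,0,0,0.03,0,0,0,0.03,0,0,0,0.03,0,0,0,0.03,0,0,0,0,0,0,0,0,0],
)

```text
t: 9.02
tcp_pos: [568.3, -100.1, 243.8]
eef_rot: [-1.366, -0.936, 0.93]
ft_force: [-1.0, -0.6, -1.3]
opening: 68.1
```

Run:
```python
from h import *
np.set_printoptions(precision=1,suppress=True)
s=arm.observe();print(s['t'],s['tcp_pos'],s['ft_force'])
c,T=cam('wrist');P=cloud(c,T);cv2.imwrite('pics/w5.png',c['color'])
m=(P[...,2]>98)&(P[...,2]<145)&(np.hypot(P[...,0]-569,P[...,1]+101)<30);q=P[m]
print(m.sum(),cv2.minEnclosingCircle(q[:,:2].astype(np.float32)),np.percentile(q[:,2],[10,50,90]))
c,T=cam('top');P=cloud(c,T)
m=(P[...,2]>92)&(P[...,2]<115)&(np.hypot(P[...,0]-778,P[...,1]+212)<80);q=P[m];print('tin',cv2.minEnclosingCircle(q[:,:2].astype(np.float32)))
```

```text
9.0167 [ 568.3 -100.1  243.8] [-1.  -0.6 -1.3]
965 ((568.5101928710938, -102.60014343261719), 18.059356689453125) [106.  107.  107.9]
tin ((777.9284057617188, -211.28184509277344), 52.470455169677734)
```

View pics/w5.png

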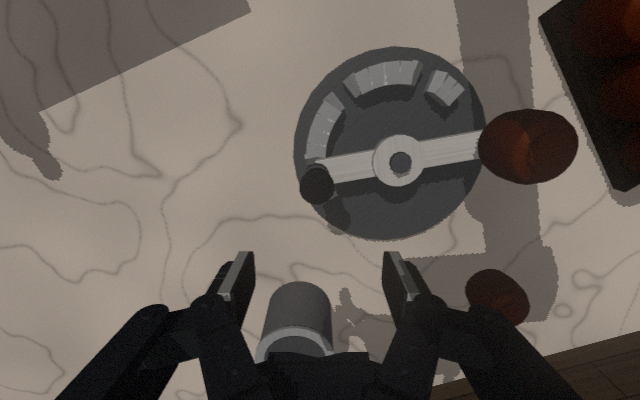

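The knob top reads 107 mm, the same as when it was home at the start, and it is in the side notch at (568.5,-102.6). The tin hasn't moved and the hand is clear.

```bash
python3 -c "
from cell import arm
print(arm.finish_job())"
```

```text
the job is handed in; nothing more can be done
None
```

The plunger is home in the side notch away from the plank, so the cup now stands at the stop on the plank's side. I handed the job in at about 9 s of the 35 s allowed; it gave no verdict.

- **What I did:** I gripped the knob, lifted it 25 mm, swung it 60° round the stand's axis, lowered it into the notch, let go and rose clear.
- **Regrip:** The first close stopped at 33.7 mm, which suggested the pads were on the knob's rim. I reopened, went 10 mm lower and closed again. That grip read about 31 mm, not the stated 28 mm, but it held without slipping.
- **Last checks:**
  - **Knob:** its top was 107 mm up, the same as at the start. It was within about 2 mm of the planned notch position.
  - **Tin:** it had moved less than 1 mm.
  - **Hand:** it was free, with about 1 N on the wrist.

No final check failed.

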